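Clamp the pill vial for one-handed opening

ROBOT

A 6-joint arm with a two-finger parallel gripper is mounted at the origin on a cart in front of the work surface, level with it; the furniture and walls round the work are solid. World frame = base frame: x ahead of the robot, y to its left, z up, the work surface at z = 0. Lengths are in m, angles in rad, forces in N, time in s.
With the tool pointing down it reaches from about 0.35 to 0.975 m from the base axis. Payload 4.9 kg.
Tool frame: the origin (TCP) lies on the centre line of the jaws, within the pads' length; the fingertips stand manip.tip_reach ahead of it and the grasp point (between the pads) is the TCP (manip.tip_reach is the distance from the TCP to the fingertips, in m); z points along the fingers, y is the line along which they close (so a half turn about z gives the same grasp; the last joint's range is limited). The gripper opens to 85 mm and grips with 20 to 120 N. Pads are 22 mm wide; open, the fingers measure 114 mm over their backs; the gripper's body (76 mm by 85 mm) begins 54 mm behind the grasp point. The pads swing forward as they close: fully open they stand 13 mm farther back than shut.
Start: joints at [1.067, 0.053, 1.613, -0, 1.476, -0.119], TCP at [0.235, 0.579, 0.218] pointing down, gripper open.
Joint ranges: [-3.01, 3.01], [-1.01, 2.22], [0.06, 2.58], [-1.02, 4.17], [0.09, 2.62], [-3.14, 3.14]. Speed limits (rad/s): [2.57, 2.57, 3.14, 3.14, 3.14, 3.14].

INTERFACE

Orientations are given as a unit quaternion [w, x, y, z].
In Python, from plant import manip gives the robot as it stands. The module is installed in compiled form; this text tells all that it offers.
- The arm moves only by the tool move_arm, never from a script. Its argument "rows" is a list of rows, each a list of 7 numbers: the shift along the tool's x, y, z in cm, then the turn, a rotation vector about the tool's x, y, z in degrees, then the opening, from -1 (shut) to 1 (fully open). In form: [[tx, ty, tz, ax, ay, az, jaw], ...]. A call has 1 to 20 rows; each row shifts and turns the commanded pose from where the row before left it, along the tool's axes as they then stand; what a row does not reach is not made up. A row lasts 1/12 s, in which the tool goes at most 41.7 mm and 7.16 degrees, less where a joint would pass 70% of its speed; a pose out of reach is approached as far as the arm can. A call is refused whole if a number of a shift passes 4.17 or a number of a turn 7.16, either way. A call with a gripper value outside its range is refused whole. The fingers move at their own pace and stop on an object; the grip force is fixed at half the most. Time passes only in rows, so rows that do not move let the fingers close. It gives the time, the measured TCP pose, the force, the opening and the grip force at its end, in the units of the state.
- manip.state(): the state, without advancing time (a new reading comes with each control period).
- manip.grab_frame(name): name is "scene" or "top"; returns a dict with "img" (480x640x3 uint8, blue, green, red), "mtx" (3x3 intrinsics, pixels), "R" (3x3) and "t" (3): a world point X has camera coordinates R X + t. Camera axes: x right, y down, z forward; pixel columns grow to the right and rows downward; lengths in m; the calibration is good to about 2 mm. A picture is of the moment at which its call begins. There is no depth.
- manip.job_done(): hands the job in; it is judged then, once.
The state is a dict: "time": time; "joint_pos": joint angles; "joint_vel": joint speeds; "joint_efforts": joint torques, N m; "tool_pos": TCP position; "tool_rot": TCP orientation; "contact_force": force on the tool from outside, world axes, zero at the start; "ft_torque": the same for the moment, N m; "gripper_width": opening from 0.0 (shut) to 1.0 (fully open); "grasp_force": force on a finger pad.
Only numpy, scipy, OpenCV 4.12 (cv2) and the standard library are available. Lean on these libraries where they do the work, as an engineer would, in place of code of your own. Each camera call takes 0.05 s, during which the arm holds its last target. There are 200 camera calls.

TASK

The orange pill vial stands in the ratchet bottle clamp on the bedside cabinet, ready for its child-proof cap to be opened with one hand. First slide the bolt of the blue gate fully home into its keeper, so that the gate can take the load; then pump the blue trigger until the sprung jaw cushion presses the vial firmly against the gate, but stop well before the cushion bottoms out and would crush it. Finish while still holding the trigger squeezed against the grip, with the vial upright; move the jaw only by the trigger and leave the glass, dose cup and thermometer alone.

Things in the scene. Friction and masses are not known exactly. Their poses are not given: they have to be found in the camera images.
- bottle_clamp: ratchet bottle clamp, fixed: white base plate 275 x 124 mm, its top at z = 14 mm; white housing (x -42 to 50 mm, y +-25 mm, top z = 52 mm) with a steel ratchet bar out of its back (to x = -79 mm). Frame: origin on the cabinet top under the grip, +x from the grip to the gate, +y to the gate's hinge side. Along +x: fixed white grip, blue trigger, jaw, vial, blue gate (x = 183 mm, top z = 80 mm)
- grip_centre (a point): fixed point of the clamp (x = 0, y = 0, z = 98 mm) midway between the back of the fixed grip and the front of the trigger as they stand when fully squeezed, 28 mm thick together. The grip is the white upright post with its back 14 mm from here towards -x, 30 mm wide, z 52 to 126 mm. With the trigger at rest, its front at this height is 29 mm from here towards +x
- trigger (a joint): blue trigger, an upright 24 mm wide beside the grip, turning on a pivot in the housing (clamp x = 7.5, z = 45 mm): 0 = at rest, leaning 0.27 rad to the gate; 0.27 = fully squeezed, upright, 3 mm from the grip. A spring (3 to 7 N at the hand) returns it. Each full squeeze, fully let back, leaves the jaw 6 mm (one tooth) further on; squeezed it is about 1 mm beyond that. 3 to 7 squeezes do the job
- trigger_front (a point): point on the front face (gate side) of the trigger, 52 mm along it from its pivot, mid-width; moves with the trigger. The trigger ends 24 mm further along: at rest that end is at clamp x = 34 mm, z = 119 mm. (The small red release tab low on the far side of the housing plays no part and does not move)
- jaw: blue jaw plate, 52 mm wide, top z = 72 mm; slides along the clamp's +x, the ratchet keeps it from going back. Origin = the clamp's when fully back; it starts 4 to 26 mm forward, range 60 mm. It carries a black V-shaped rubber cushion (z 32 to 68 mm) on spring pins, the V's bottom at jaw x = 90 mm. The cushion has the vial against the bolted gate when the jaw is about 38 mm forward
- cushion (a joint): how far the cushion is pressed back towards the jaw plate against its springs, in m: 0 = free, 0.015 = bottomed out; 1.5 N per mm
- gate (a joint): opening of the gate in rad about an upright hinge at clamp x = 183, y = 52 mm: 0 = shut, as it starts; grows as its free end swings outwards (+x). Unbolted, it swings open under the jaw's push; bolted, it has up to 0.02 rad of play
- gate_bolt (a joint): travel in m of the steel barrel bolt on the gate's outer face: 0 = drawn back, 0.028 = fully home through the keeper; it starts at 0 to 0.008. Slides along the clamp's -y against about 2 N of friction and stays where it is left
- bolt_knob (a point): centre of the bolt's black knob, z = 101 mm: 17 mm across, z 92 to 108 mm, on an 8 mm stem that is free from z = 80 mm up. At clamp x = 196 mm; y = 0 with the bolt drawn back, y = -28 mm with it home. The side of the vial is more than 20 mm from it towards -x and reaches up to z = 132 mm
- keeper (a point): centre of the hole in the aluminium keeper block that receives the bolt; fixed to the base plate at clamp x = 196, y = -54, z = 62 mm; the block is 26 x 14 mm, its top at z = 73 mm
- pill_vial: orange pharmacy vial with a white cap, body 42 mm across, cap 47 mm, 118 mm tall, origin at the centre of its underside; it stands loose on the clamp's base plate between cushion and gate, near clamp frame x = 143 mm, y = 0
- water_glass: tall clear tumbler, 69 mm across, 189 mm tall, standing beyond the clamp; origin at the centre of its underside. Bystander
- dose_cup: small clear plastic dose cup, 40 mm across, 42 mm tall, on the robot's side of the clamp; origin at the centre of its underside. Bystander
- thermometer: dark digital thermometer lying on the robot's side of the clamp, 128 x 21 x 12 mm, origin at the centre of its underside. Bystander
Things that resemble listed ones, but are neither listed nor needed, are in the scene too. What is shaped like the pill_vial but pink is not meant.

How it is judged:
By the outcome, as a careful person would: the job done as asked, in the order asked, and still so for the second after the job is handed in, while the arm keeps its last pose, push and grip.
It also fails if it takes over 58 s, if anything falls off the work surface, if the arm or the gripper's body presses on something with over 40 N, if the wrist force passes 120 N, or if a joint passes its speed limit or range.

## Working session

There is one attempt and no reset: what is moved stays moved. The work goes in short steps, Python scripts to look and compute and a tool call to move; the robot and the scene stay as the last step left them, time stands still between calls to the robot, and variables do not carry over. Pictures are saved under pics/ and viewed, at most 10 in all, crops included, and the job is handed in when it is done.

Besides the shell and the picture viewer there is one more tool, called after ">>>" by a JSON object that holds its "api" and its "payload". move_arm: Moves the arm, as the interface text tells. Its arguments: {"type":"object","properties":{"rows":{"type":"array","items":{"type":"array","items":{"type":"number"}}}},"required":["rows"]}

```bash
mkdir -p pics
python3 - <<'E'
from plant import manip
import cv2
for n in("scene","top"):
    f=manip.grab_frame(n); cv2.imwrite(f"pics/{n}0.png",f["img"]); print(n,f["mtx"].tolist(),f["R"].tolist(),f["t"].tolist())
print(manip.state(),manip.tip_reach)
E
```

```text
scene [[576.3606438815593, 0.0, 310.0778664225736], [0.0, 576.3606438815593, 242.36919559302427], [0.0, 0.0, 1.0]] [[0.6926655383014648, -0.7211248665374645, -0.01390607460306709], [-0.4357952512565062, -0.4030779621248785, -0.8047426019737828], [0.5747146692331953, 0.5634776688659271, -0.5934610060126954]] [-0.32848448636753785, 0.3140751517171593, 0.9957932520281125]
top [[537.2669529293737, 0.0, 327.87884055780603], [0.0, 537.2669529293737, 240.88115410125738], [0.0, 0.0, 1.0]] [[0.028686864384158954, -0.9994905144483442, -0.013991974113355067], [-0.9864049449275835, -0.026039841355431366, -0.16225662169721958], [0.1618096055066433, 0.01845638615677209, -0.9866493872576099]] [0.026362148904350076, 0.5158797265510764, 1.0437021895070724]
{'time': 0.1, 'joint_pos': array([ 1.06701398e+00,  5.32984462e-02,  1.61413995e+00,  8.65080916e-06,
        1.47602412e+00, -1.19033961e-01]), 'joint_vel': array([ 0.00092344, -0.00222602, -0.00381407, -0.0003256 ,  0.00281784,
        0.00110826]), 'joint_efforts': array([ 5.91390744e-04, -3.94897449e+01, -3.71365821e+01, -8.08914024e-05,
        3.91437105e-03, -6.92543409e-07]), 'tool_pos': array([0.23430999, 0.578783  , 0.21679128]), 'tool_rot': array([-2.90561632e-04,  1.91190149e-01,  9.81552573e-01, -8.88647064e-04]), 'contact_force': array([-0.40979746, -0.05312925,  0.14498473]), 'ft_torque': array([-0.02799636,  0.02331609, -0.02499482]), 'grasp_force': 0.0, 'gripper_width': 0.9979112952273874} 0.019
```

View pics/scene0.png

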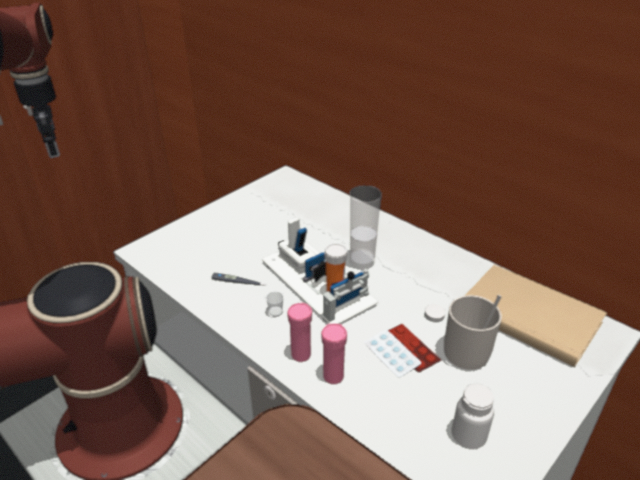

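View pics/top0.png

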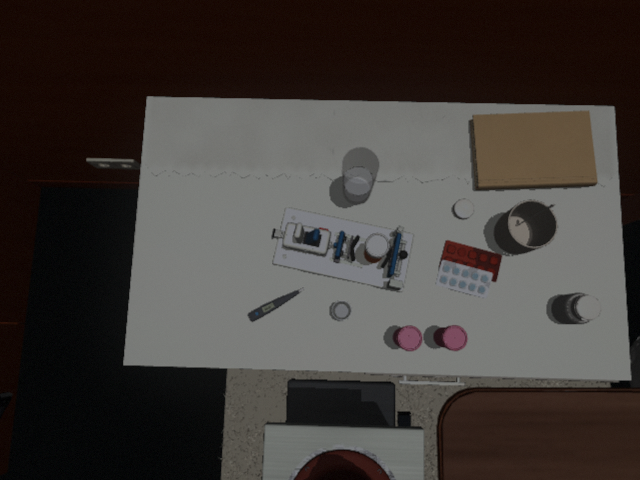

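The top view shows the clamp around (275–413, 208–292), with the knob near (403,255) and the keeper near (395,283). The scene view agrees. I'll zoom in on both for exact points.

Run:
```python
import cv2
t=cv2.imread("pics/top0.png")[200:300,265:425]
cv2.imwrite("pics/topc.png",cv2.resize(t,None,fx=5,fy=5,interpolation=cv2.INTER_CUBIC))
s=cv2.imread("pics/scene0.png")[210:325,255:385]
cv2.imwrite("pics/scenec.png",cv2.resize(s,None,fx=5,fy=5,interpolation=cv2.INTER_CUBIC))
```

```text
(no output)
```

View pics/topc.png

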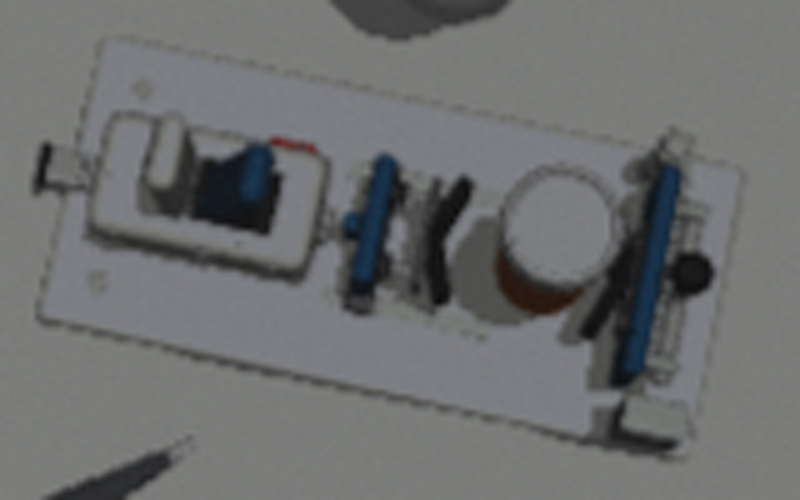

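View pics/scenec.png

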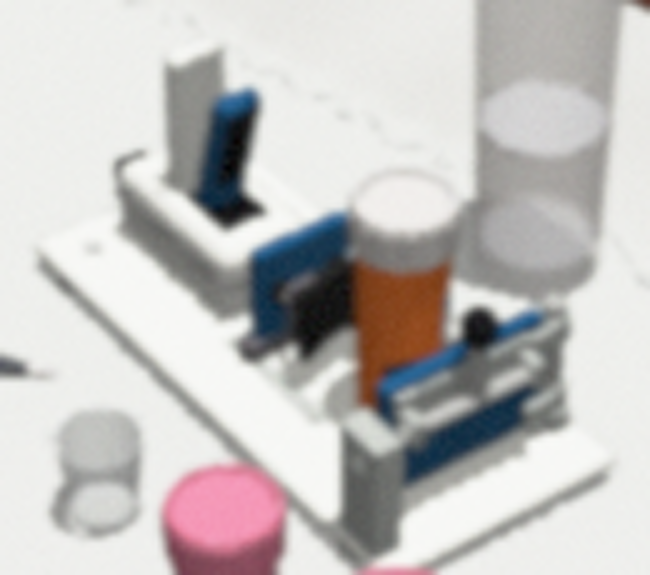

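```bash
cat > h.py <<'E'
import numpy as np, cv2
from plant import manip
C={}
def cam(n):
    if n not in C: C[n]=manip.grab_frame(n)
    return C[n]
def ray(n,p):
    f=cam(n); R,t=np.array(f["R"]),np.array(f["t"])
    return -R.T@t, R.T@np.linalg.solve(f["mtx"],[p[0],p[1],1])
def plane(n,p,z):
    o,d=ray(n,p); return o+d*(z-o[2])/d[2]
def tri(a,b):
    A=[];B=[]
    for n,p in(("top",a),("scene",b)):
        o,d=ray(n,p);d=d/np.linalg.norm(d);P=np.eye(3)-np.outer(d,d);A.append(P);B.append(P@o)
    return np.linalg.lstsq(np.vstack(A),np.hstack(B),rcond=None)[0]
tc=lambda x,y:(x/5+264.6,y/5+199.6)
sc=lambda x,y:(x/5+254.6,y/5+209.6)
def proj(n,X):
    f=cam(n);c=np.array(f["R"])@X+f["t"];q=f["mtx"]@c;return q[:2]/q[2]
E
python3 - <<'E'
from h import *
np.set_printoptions(precision=4,suppress=True)
co=np.array([plane("top",tc(*p),.014) for p in((103,37),(745,168),(690,460),(38,320))])
cs=np.array([plane("scene",sc(*p),.014) for p in((608,462),(40,250))])
print("corners",co,cs)
ho=np.array([plane("top",tc(*p),.052) for p in((112,113),(328,155),(302,270),(92,228))]);print("housing",ho.mean(0),ho)
print("knob",tri(tc(691,272),sc(481,326)),plane("top",tc(691,272),.103))
print("trigtop",tri(tc(258,160),sc(238,100)), "grip top",tri(tc(168,152),sc(195,60)))
# fit clamp pose from landmarks
L=[((-42,25),ho[0]),((50,25),ho[1]),((50,-25),ho[2]),((-42,-25),ho[3])]
for yy,p in((62,co[0]),(62,co[1]),(-62,co[2]),(-62,co[3])): pass
g=[plane("top",tc(*p),.08) for p in((671,168),(623,382))]; print("gate",g)
dx=(co[1]-co[0]+co[2]-co[3])[:2];print("ang",np.arctan2(dx[1],dx[0]),[np.linalg.norm(co[i]-co[(i+1)%4]) for i in range(4)])
k=tri(tc(691,272),sc(481,326))[:2];u=dx/np.linalg.norm(dx);v=np.array([-u[1],u[0]])
h=ho.mean(0)[:2]-.004*u
kk=plane("top",tc(691,272),.105)[:2]
print("org",h,"knob local",(k-h)@u,(k-h)@v,(kk-h)@u,(kk-h)@v,"corners local",[( (c[:2]-h)@u,(c[:2]-h)@v) for c in co],[( (c[:2]-h)@u,(c[:2]-h)@v) for c in cs], [((c[:2]-h)@u,(c[:2]-h)@v) for c in g])
o,d=ray("top",(320,240));print(o)
E
```

```text
corners [[ 0.5893  0.1327  0.014 ]
 [ 0.5404 -0.1363  0.014 ]
 [ 0.4189 -0.1142  0.014 ]
 [ 0.4691  0.1546  0.014 ]] [[ 0.533  -0.1373  0.014 ]
 [ 0.4677  0.1463  0.014 ]]
housing [0.5184 0.0839 0.052 ] [[0.5494 0.1239 0.052 ]
 [0.5344 0.0363 0.052 ]
 [0.4875 0.0454 0.052 ]
 [0.5022 0.13   0.052 ]]
knob [ 0.4847 -0.1043  0.099 ] [ 0.4836 -0.1033  0.103 ]
trigtop [0.5194 0.0629 0.1126] grip top [0.5225 0.0955 0.1168]
gate [array([ 0.5276, -0.0981,  0.08  ]), array([ 0.4434, -0.0802,  0.08  ])]
ang -1.7529413111132854 [np.float64(0.27338578092205607), np.float64(0.12356630764018149), np.float64(0.2734875524006378), np.float64(0.12217260154977524)]
org [0.5191 0.0878] knob local 0.1951460174296465 0.0009382926110507281 0.19419884054059217 -0.0006618798547437478 corners local [(np.float64(-0.056852258248551814), np.float64(0.06088109547399158)), (np.float64(0.21653263486353827), np.float64(0.06157782243162564)), (np.float64(0.21689345950083475), np.float64(-0.061987958387374135)), (np.float64(-0.05659320542021421), np.float64(-0.06129123142974007))] [(np.float64(0.21889262589216774), np.float64(0.05448910097980965)), (np.float64(-0.04821361900129237), np.float64(-0.06119577782816368))] [(np.float64(0.1812740017887905), np.float64(0.04203883406168234)), (np.float64(0.1789883568966984), np.float64(-0.044052598930135384))]
[0.3392 0.0205 1.1138]
```

```bash
cat >> h.py <<'E'
np.set_printoptions(precision=4,suppress=True)
a=-1.7529;u=np.array([np.cos(a),np.sin(a)]);v=np.array([-u[1],u[0]]);O=np.array([.5188,.0866])
loc=lambda X:np.r_[(X[:2]-O)@u,(X[:2]-O)@v,X[2]]*1e3
def st():
    s=manip.state();w,x,y,z=s["tool_rot"];ty=np.degrees(np.arctan2(1-2*(x*x+z*z),2*(x*y-w*z)))
    print("t",round(s["time"],2),"loc mm",loc(s["tool_pos"]),"yaw tooly",ty,"want",np.degrees(a)+180,"F",s["contact_force"],"w",s["gripper_width"],"g",s["grasp_force"])
E
python3 - <<'E'
from h import *
st()
print("glass",loc(plane("scene",sc(535,255),0)),"glass top",loc(plane("scene",(366,196),.189)),loc(plane("top",(361,166),.189)))
print("vial cap",loc(plane("top",tc(559,218),.132)))
print("jaw plate",loc(plane("top",tc(375,228),.072)),loc(plane("top",tc(365,228),.072)),loc(plane("top",tc(386,228),.072)),"Vbottom",loc(plane("top",tc(438,243),.068)))
E
```

```text
t 0.2 loc mm [-432.6867 -368.8608  217.1197] yaw tooly 67.95497353543695 want 79.566228091518 F [ 0.4714  0.5264 -0.1436] w 0.9999565293565623 g 0.0
glass [ 77.3385 132.2849   0.    ] glass top [ 92.2702 122.381  189.    ] [ 82.5133 126.0155 189.    ]
vial cap [138.9526   4.7173 132.    ]
jaw plate [71.6993 -3.7651 72.    ] [67.8606 -4.5778 72.    ] [75.9214 -2.8714 72.    ] Vbottom [97.0744 -3.8604 68.    ]
```

>>> {"api": "move_arm", "payload": {"rows": [[0,0,0,0,0,-5.8,-1],[0,0,0,0,0,-5.8,-1],[-2,-3.1,0,0,0,0,-1],[-2,-3.1,0,0,0,0,-1],[-2,-3.1,0,0,0,0,-1],[-2,-3.1,0,0,0,0,-1],[-2,-3.1,0,0,0,0,-1],[-2,-3.1,0,0,0,0,-1],[-2,-3.1,0,0,0,0,-1],[-2,-3.1,0,0,0,0,-1],[-2,-3.1,0,0,0,0,-1],[-2,-3.1,0,0,0,0,-1],[-2,-3.1,0,0,0,0,-1],[-2,-3.1,0,0,0,0,-1],[-2,-3.1,0,0,0,0,-1],[-2,-3.1,0,0,0,0,-1],[-2,-3.1,0,0,0,0,-1],[-2,-3.1,0,0,0,0,-1],[0,0,0,0,0,0,-1],[0,0,0,0,0,0,-1]]}}

```text
time: 1.97
tool_pos: [0.4596, 0.0321, 0.2178]
tool_rot: [-0.0, 0.093, 0.996, 0.0]
contact_force: [-0.7, 0.2, 0.3]
gripper_width: -0.0
grasp_force: 0.0
```

```bash
python3 -c "
from h import *
st()"
```

```text
t 1.97 loc mm [ 64.329  -48.3667 217.8423] yaw tooly 79.33208534938802 want 79.566228091518 F [-0.7482  0.2367  0.291 ] w -0.0004804249986374743 g 0.0
```

>>> {"api": "move_arm", "payload": {"rows": [[-1.9,-3.35,0,0,0,-0.2,-1],[-1.9,-3.35,0,0,0,0,-1],[-1.9,-3.35,0,0,0,0,-1],[-1.9,-3.35,0,0,0,0,-1],[0,0,0,0,0,0,-1],[0,0,3,0,0,0,-1],[0,0,3,0,0,0,-1],[0,0,2,0,0,0,-1],[0,0,1,0,0,0,-1],[0,0,0,0,0,0,-1]]}}

```text
time: 2.8
tool_pos: [0.5083, -0.1098, 0.1249]
tool_rot: [-0.003, 0.088, 0.996, 0.001]
contact_force: [-0.7, -0.1, -0.2]
gripper_width: 0.001
grasp_force: 0.0
```

Run:
```python
from h import *
st()
a=cv2.resize(cam("top")["img"][200:300,265:425],None,fx=3.5,fy=3.5,interpolation=cv2.INTER_CUBIC)
b=cv2.resize(cam("scene")["img"][180:330,255:385],None,fx=3,fy=3,interpolation=cv2.INTER_CUBIC)
o=np.zeros((800,560,3),np.uint8);o=np.zeros((450,560+390,3),np.uint8);o[:350,:560]=a;o[:,560:]=b
cv2.imwrite("pics/p1.png",cv2.resize(o,(800,379)))
```

```text
t 2.8 loc mm [195.0724  25.198  124.8615] yaw tooly 79.8564050275734 want 79.566228091518 F [-0.6649 -0.0601 -0.2062] w 0.0014147101600165241 g 0.0
```

View pics/p1.png

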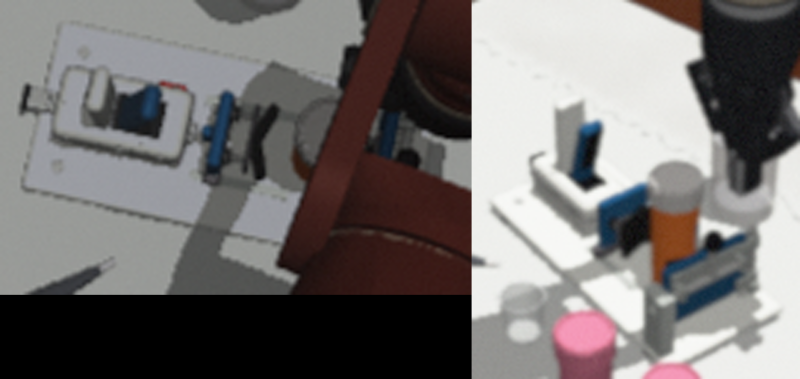

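The closed fingers are beyond the knob (scene inset: fingers at about (742,180), knob at about (713,242)) and clear of the vial. I'll descend and push.

>>> {"api": "move_arm", "payload": {"rows": [[-0.2,-0.3,0,0,0,0,-1],[0,0,0.8,0,0,0,-1],[0,0,0.7,0,0,0,-1],[0,0,0,0,0,0,-1],[0,0,0,0,0,0,-1]]}}

```text
time: 3.32
tool_pos: [0.5111, -0.1151, 0.1122]
tool_rot: [-0.001, 0.089, 0.996, 0.0]
contact_force: [-0.8, 0.0, -0.6]
gripper_width: -0.003
grasp_force: 0.0
```

>>> {"api": "move_arm", "payload": {"rows": [[0.5,0,0,0,0,0,-1],[0.5,0,0,0,0,0,-1],[0.4,0,0,0,0,0,-1],[0.4,0,0,0,0,0,-1],[0.3,0,0,0,0,0,-1],[0.3,0,0,0,0,0,-1],[0.3,0,0,0,0,0,-1],[0,0,0,0,0,0,-1],[0,0,0,0,0,0,-1]]}}

```text
time: 4.07
tool_pos: [0.485, -0.1104, 0.113]
tool_rot: [0.0, 0.089, 0.996, -0.0]
contact_force: [-0.1, -0.7, 0.2]
gripper_width: -0.0
grasp_force: 0.0
```

```bash
python3 -c "
from h import *
st()"
```

```text
t 4.07 loc mm [199.9005   2.4089 112.9547] yaw tooly 79.75064048190595 want 79.566228091518 F [-0.0968 -0.7466  0.2072] w -0.0004901460150333352 g 0.0
```

>>> {"api": "move_arm", "payload": {"rows": [[0.2,0,0.15,0,0,0,-1],[0.2,0,0.15,0,0,0,-1],[0.2,0,0,0,0,0,-1],[0.2,0,0,0,0,0,-1]]}}

```text
time: 4.4
tool_pos: [0.4768, -0.1089, 0.1096]
tool_rot: [-0.0, 0.089, 0.996, 0.0]
contact_force: [-0.3, 0.3, -0.3]
gripper_width: -0.003
grasp_force: 0.0
```

>>> {"api": "move_arm", "payload": {"rows": [[0.1,0,0,0,0,0,-1],[0.1,0,0,0,0,0,-1]]}}

```text
time: 4.57
tool_pos: [0.4751, -0.1087, 0.1099]
tool_rot: [0.0, 0.089, 0.996, -0.0]
contact_force: [0.6, -0.3, -0.4]
gripper_width: -0.001
grasp_force: 0.0
```

Run:
```python
from h import *
st()
o=cv2.resize(cam("scene")["img"][200:330,285:385],None,fx=4.5,fy=4.5,interpolation=cv2.INTER_CUBIC)
cv2.imwrite("pics/p2.png",o)
```

```text
t 4.57 loc mm [199.9532  -7.6435 109.9142] yaw tooly 79.75234007651521 want 79.566228091518 F [ 0.6197 -0.2658 -0.3588] w -0.000860398160690043 g 0.0
```

View pics/p2.png

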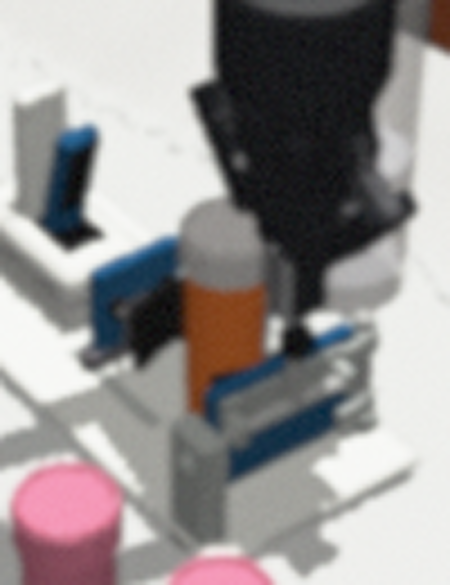

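The knob, at about (351,275) in full scene pixels, hasn't moved. The fingertip shows just above and behind it, at about (354,267). I'll check the projection.

Run:
```python
from h import *
st()
s=manip.state();T=s["tool_pos"]
w=lambda x,y,z:np.r_[O+x*u+y*v,z]
for n in("scene","top"):
    print(n,"tip",proj(n,T-[0,0,.019]),"tcp",proj(n,T),"knob0",proj(n,w(.196,0,.101)),"knobhome",proj(n,w(.196,-.028,.101)))
im=cam("top")["img"][225:300,360:440]
cv2.imwrite("pics/p3.png",np.hstack([cv2.resize(im,None,fx=5,fy=5,interpolation=cv2.INTER_CUBIC),cv2.resize(cam("scene")["img"][240:315,320:400],None,fx=5,fy=5,interpolation=cv2.INTER_CUBIC)]))
```

```text
t 4.62 loc mm [199.9384  -7.7264 109.9247] yaw tooly 79.75266470778983 want 79.566228091518 F [-0.1514  0.4485 -0.2548] w 6.699111465922581e-05 g 0.0
scene tip [348.8483 281.1855] tcp [349.0977 273.8541] knob0 [350.7566 274.8212] knobhome [339.7353 280.2203]
top tip [404.7963 259.3777] tcp [406.0824 258.0812] knob0 [404.19   254.3206] knobhome [401.4197 268.6732]
```

View pics/p3.png

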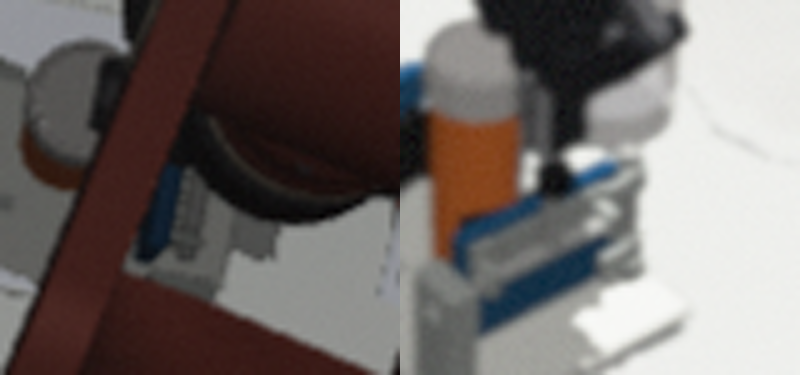

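Run:
```python
from h import *
g=cam("scene")["img"].max(2).astype(int);g0=cv2.imread("pics/scene0.png").max(2).astype(int)
print("col",340,"..366")
for r in range(250,290,2): print(r," ".join("%3d"%x for x in g[r,340:366:1][::2]),"  |  "," ".join("%3d"%x for x in g0[r,340:366][::2]))
w=lambda x,y,z:np.r_[O+x*u+y*v,z]
for z in(.08,.091,.1,.11,.12,.13,.14,.15): print(z,proj("scene",w(.2,-.0077,z)),proj("scene",w(.2,.0177,z)))
```

```text
col 340 ..366
250 142  69  27  25  28  25  27  34  28  25  32  23  24   |   240 241 235 221 178 143 140 156 165 174 179 190 191
252 145  97  32  19  21  21  28  29  29  28  26  25  26   |   240 240 233 189 149 135 149 168 172 177 182 182 193
254 147 131  75  65  28  27  20  22  28  24  27  24  28   |   237 226 193 149 141 139 163 170 173 174 178 182 183
256 132 119  78  67  35  27  22  22  25  25  33  67 107   |   184 162 137 128 141 142 166 171 172 176 176 179 180
258 119 110  73  60  68  48  23  22  29  67 120 161 177   |   136 128 120 128 142 138 164 171 174 178 177 179 179
260 118 109  75  63  82  56  26  25  46 132 175 180 182   |   132 131 121 135 144 136 148 167 174 175 177 177 180
262 120 109  74  69  84  57  29  30  50 139 176 179 179   |   131 127 126 141 146 135 136 146 161 169 178 179 179
264 127 122  85  64  84  59  26  29  51 126 156 154 155   |   130 124 125 149 146 139 137 142 141 147 154 155 158
266 131 124  96  67  82  48  23  22  52 123 147 149 146   |   133 127 153 206 177 155 147 140 143 143 145 148 148
268 130 124  97  71  83  46  32  70 111 146 148 148 164   | 
[... 853 characters left out ...]
84  91  89  98 102  93  97  98 102 123 185 174 127 102   |   139 132 130 100  95  99 105 127 163 191 172 125  97
286  94 107  97  96  92 101 107 120 131 157 124 103 108   |   140 144 124  98  92  99 133 193 196 168 126 105 108
288  99  97  98 100 103 102 109 110  93  81  80 110 157   |   124 108 105 110 110 101 141 164 122  83  76 108 157
0.08 [348.7365 285.3474] [358.4903 280.4735]
0.091 [348.8789 281.1676] [358.6858 276.3087]
0.1 [348.9965 277.7125] [358.8475 272.8662]
0.11 [349.1286 273.8355] [359.0288 269.0038]
0.12 [349.262  269.9181] [359.212  265.1016]
0.13 [349.3968 265.9595] [359.3972 261.1587]
0.14 [349.533  261.9592] [359.5842 257.1747]
0.15 [349.6707 257.9163] [359.7732 253.1489]
```

The finger bottom is at row ~269, which puts the tips at z≈0.12, higher than the state suggests and above the knob. I'll back off, go lower and recheck.

>>> {"api": "move_arm", "payload": {"rows": [[-1.8,0,0,0,0,0,-1],[-1.8,0,0,0,0,0,-1],[0,0,0.4,0,0,0,-1],[0,0,0.3,0,0,0,-1],[0,0,0.3,0,0,0,-1],[0,0,0,0,0,0,-1],[0,0,0,0,0,0,-1]]}}

```text
time: 5.35
tool_pos: [0.5096, -0.1148, 0.0992]
tool_rot: [-0.001, 0.089, 0.996, 0.0]
contact_force: [0.0, 0.6, 0.3]
gripper_width: 0.001
grasp_force: 0.0
```

Run:
```python
from h import *
st()
T=manip.state()["tool_pos"]
g=cam("scene")["img"].max(2).astype(int)
for r in range(246,290,2): print(r," ".join("%3d"%x for x in g[r,340:380][::2]))
for z in(.08,.091,.1,.11,.12,.13): print(z,proj("scene",np.r_[T[:2],z]))
cv2.imwrite("pics/p4.png",np.hstack([cv2.resize(cam("top")["img"][190:310,340:460],None,fx=3.3,fy=3.3,interpolation=cv2.INTER_CUBIC),cv2.resize(cam("scene")["img"][200:320,310:430],None,fx=3.3,fy=3.3,interpolation=cv2.INTER_CUBIC)]))
```

```text
t 5.35 loc mm [199.7067  27.468   99.2448] yaw tooly 79.74880578141027 want 79.566228091518 F [0.0063 0.5632 0.2714] w 0.0013045508633060835 g 0.0
246 145 151 185 234 236 174 141 125  49  24  26  28  23  23  21  27  31  72  65  30
248 149 149 151 206 232 176 148 145  74  27  24  21  20  29  29  30  24  35  29  23
250 148 150 147 163 174 144 140 149 105  32  30  20  26  27  30  26  25  23  21  22
252 151 149 147 134 141 134 150 168 147  78  62  27  23  22  25  26  24  22  29  53
254 149 140 130 122 141 138 161 171 150  84  64  39  29  24  29  24  27  52 127 183
256 133 124 118 122 140 142 168 170 144  80  63  75  40  22  23  41  96 149 224 235
258 121 118 112 125 141 140 161 171 143  81  70  83  51  21  29  73 174 201 234 228
260 116 117 112 133 143 135 147 166 145  77  65  83  46  28  27  75 172 212 237 236
262 119 119 120 140 146 140 139 147 144  84  69  84  50  24  29  69 143 203 238 238
264 128 123 125 147 148 142 138 140 137  88  70  83  41  27  31  81 146 221 239 241
266 130 125 148 204 174 153 146 143 138 103  70  80  42  37  73 135 202 236 240 240
268 132 126 148 234 237 230 2
[... 344 characters left out ...]
84  86  92 102 112 104 144 235 241 239 238 238
278 131 125 101  72  39  25  36  69  92 105 103 103 100 109 198 238 239 240 239 239
280 118  97  85  86  79  75  85 104  98 106 114 105  97 124 223 239 239 240 239 240
282  78  87  86  85  91  98  97  92  98 101 112 118 101 120 221 240 239 239 239 239
284  90  88  95  99  95 102  97 102 107 120 114 104  95 126 228 239 240 239 238 239
286  96 101 100  99  92  98 107 118 122 111  95  94  99 113 197 237 240 240 239 239
288  97  99  95 102 101 103 109 111  93  76  72  89 112 113 193 240 239 239 239 238
0.08 [362.0969 278.5509]
0.091 [362.3118 274.3921]
0.1 [362.4894 270.9548]
0.11 [362.6886 267.0983]
0.12 [362.89   263.2022]
0.13 [363.0934 259.2658]
```

View pics/p4.png

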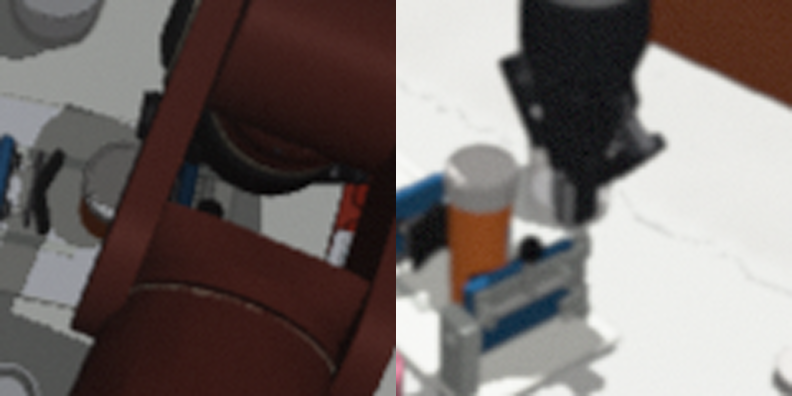

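>>> {"api": "move_arm", "payload": {"rows": [[0,0,0.4,0,0,0,-1],[0,0,0.4,0,0,0,-1],[0,0,0.4,0,0,0,-1],[0,0,0,0,0,0,-1],[0,0,0,0,0,0,-1]]}}

```text
time: 5.87
tool_pos: [0.5102, -0.1149, 0.0873]
tool_rot: [-0.001, 0.089, 0.996, 0.0]
contact_force: [0.1, 0.5, 0.3]
gripper_width: 0.004
grasp_force: 0.0
```

Run:
```python
from h import *
st()
g=cam("scene")["img"].max(2).astype(int)
for r in range(258,290,2): print(r," ".join("%3d"%x for x in g[r,344:380][::2]))
```

```text
t 5.87 loc mm [199.758   28.0547  87.2709] yaw tooly 79.75493105213897 want 79.566228091518 F [0.0963 0.5456 0.2741] w 0.00352076107846593 g 0.0
258 110 122 143 137 160 171 153  89  61  29  16  24  26  23  24  44  79 124
260 112 132 144 136 148 168 151  84  57  55  31  18  25  23  59 147 222 231
262 120 142 145 137 137 146 131  77  68  80  44  26  24  46 121 201 238 239
264 127 147 147 143 135 141 118  73  70  83  47  25  26  67 146 220 240 239
266 149 201 176 154 149 144 124  77  68  82  47  25  26  86 197 236 239 239
268 148 233 236 232 218 191 169  93  67  82  47  27  27 137 234 239 239 240
270 138 235 233 221 227 238 233 136  68  80  37  28  80 202 239 239 239 239
272 141 216 141  61  98 204 232 164  87  84  65  74 137 233 239 239 239 238
274 132 150  47  26  29 105 133  96  84  84 103 112 143 234 240 239 240 239
276 121 113  25  21  20  51  82  88  92 101 112 104 145 233 239 240 239 240
278 101  74  39  22  39  71  91 103 104 103  99 111 197 237 240 239 240 241
280  86  89  81  76  86 100 104 102 113 103  96 121 223 239 239 240 238 238
282  87  85  89  96  95  98 100 101 110 114 100 117 223 239 238 238 240 240
284  98  99  92  99 100 102 110 118 117 103  95 122 224 238 239 238 240 241
286 102  94  94  97 107 119 122 114  96  98 101 110 192 239 238 240 239 240
288  96 103 102  99 110 109  90  77  75  88 115 117 196 240 240 240 239 238
```

>>> {"api": "move_arm", "payload": {"rows": [[0,0,0.3,0,0,0,-1],[0.5,0,0,0,0,0,-1],[0.4,0,0,0,0,0,-1],[0.4,0,0,0,0,0,-1],[0.3,0,0,0,0,0,-1],[0,0,0,0,0,0,-1]]}}

```text
time: 6.42
tool_pos: [0.4945, -0.1121, 0.085]
tool_rot: [0.0, 0.089, 0.996, -0.0]
contact_force: [1.9, -0.6, -0.5]
gripper_width: -0.002
grasp_force: 0.5
```

```bash
cat > kn.py <<'E'
from h import *
def knob():
    g=cam("scene")["img"].max(2).astype(int)
    for r in range(264,290,2): print(r," ".join("%3d"%x for x in g[r,326:370][::2]))
E
python3 - <<'E'
from kn import *
st();knob()
E
```

```text
t 6.42 loc mm [199.8612  12.0706  85.0028] yaw tooly 79.75062266551416 want 79.566228091518 F [ 1.9323 -0.6113 -0.4687] w -0.001779027095373259 g 0.48276022891514003
264  87 119 125 130 130 131 129 124 124 124 147 145 121  71  62  61  30  20  22  28  57  98
266  91 122 129 134 135 135 134 134 127 148 200 180 126  75  69  83  43  26  24  55 124 150
268  87 120 129 133 134 135 135 135 125 147 233 236 189  81  67  82  37  17  28  89 161 181
270  89 123 130 133 136 136 135 131 125 138 232 237 216  98  70  81  39  23  34 111 192 220
272  87 124 130 133 137 135 136 132 123 113 149 153 173 101  72  78  41  23  29  81 138 192
274  92 124 133 132 136 132 135 130 123  76  30  28  51  62  69  77  34  30  47 120 165 171
276 120 124 129 133 134 136 136 130 120  61  22  28  24  55  77  84  62  72 101 116 120 153
278 132 122 129 133 134 133 132 132 120  70  20  21  23  70  84 100 102 101 104 102 115 199
280 129 123 127 133 135 134 130 120  94  72  43  37  58  90 103 103 102 116 104  96 120 222
282 133 123 128 119 106  90  76  79  88  84  83  91  99  99  99  96 101 109 117  98 122 221
284 132 122 120  66  62  82  87  87  87  93  91 100  97 100 104 109 117 105 100  95 132 228
286 136 122 102  84  86  89  88  95 103  96  93  98 102 112 122 121 111  93  97 104 144 217
288 140 119  76  86  93 106 104 101  99  98  95 100 115 124 110  93  81  73  93 155 154 204
```

Contact is about 2 N and the knob is moving with the finger, so I'll continue home.

>>> {"api": "move_arm", "payload": {"rows": [[0.4,0,0,0,0,0,-1],[0.4,0,0,0,0,0,-1],[0.4,0,0,0,0,0,-1],[0.4,0,0,0,0,0,-1],[0.2,0,0,0,0,0,-1],[0,0,0,0,0,0,-1],[0,0,0,0,0,0,-1]]}}

```text
time: 7.05
tool_pos: [0.4768, -0.109, 0.0849]
tool_rot: [-0.0, 0.089, 0.996, 0.0]
contact_force: [1.1, 0.1, -0.4]
gripper_width: 0.0
grasp_force: 0.3
```

>>> {"api": "move_arm", "payload": {"rows": [[0.1,0,0,0,0,0,-1],[0.1,0,0,0,0,0,-1],[0,0,0,0,0,0,-1]]}}

```text
time: 7.3
tool_pos: [0.4753, -0.1087, 0.085]
tool_rot: [0.0, 0.089, 0.996, -0.0]
contact_force: [1.8, -0.1, -0.5]
gripper_width: -0.004
grasp_force: 0.8
```

Run:
```python
from kn import *
st();knob()
```

```text
t 7.3 loc mm [199.9283  -7.455   84.9695] yaw tooly 79.75343260332271 want 79.566228091518 F [ 1.7836 -0.0529 -0.5331] w -0.0035590769139134002 g 0.8364411309594288
264  88 120 126 131 128 128 129 129 104  66  55  24  25  23  22  25  21  21  25  28  57 106
266  89 120 129 131 135 134 134 129 114  80  69  37  26  24  22  24  24  32  52  88 128 148
268  88 123 128 133 133 135 135 133 113  75  66  62  31  22  22  30  72 105 132 160 168 183
270  89 122 130 133 133 133 136 131 115  77  68  84  49  25  28  83 200 204 168 187 202 219
272  91 123 129 135 135 133 135 131 111  76  71  84  47  26  27  94 192 177 163 133 142 192
274  92 121 132 134 135 139 132 126 118  83  67  85  44  26  19  66 139 133 117 152 169 167
276 121 124 128 133 134 126  87  65  84  79  70  82  45  28  25  56 115 134 161 167 128 153
278 129 124 130 131 134 102  31  19  30  58  71  84  43  32  48  97 147 141 134 114 118 197
280 131 122 129 131 129  78  19  22  23  59  81  84  70  75  96 103 134 179 151 104 122 223
282 131 123 130 120 101  61  19  17  28  64  84  99 100 100  99  98 107 158 184 117 121 222
284 131 119 118  63  62  75  54  42  60  95 100 101  97  99 100 103  97 100 119  98 129 227
286 134 121 105  84  89  89  83  92  94 102  99  97  99 103  95 104  99  89 105 109 143 217
288 138 119  74  83  95 104  96 100  96  98 101 109 120 113  98  88  78  77 109 160 158 205
```

>>> {"api": "move_arm", "payload": {"rows": [[0.1,0,0,0,0,0,-1],[0,0,0,0,0,0,-1],[0,0,0,0,0,0,-1]]}}

```text
time: 7.6
tool_pos: [0.4742, -0.1085, 0.0849]
tool_rot: [0.0, 0.089, 0.996, 0.0]
contact_force: [1.3, 1.2, 0.3]
gripper_width: 0.001
grasp_force: 0.8
```

>>> {"api": "move_arm", "payload": {"rows": [[0.1,0,0,0,0,0,-1],[0,0,0,0,0,0,-1],[0,0,0,0,0,0,-1]]}}

```text
time: 7.85
tool_pos: [0.4734, -0.1084, 0.085]
tool_rot: [0.0, 0.089, 0.996, -0.0]
contact_force: [2.9, 0.2, 0.5]
gripper_width: -0.002
grasp_force: 1.4
```

>>> {"api": "move_arm", "payload": {"rows": [[0.1,0,0,0,0,0,-1],[0,0,0,0,0,0,-1],[0,0,0,0,0,0,-1]]}}

```text
time: 8.1
tool_pos: [0.4731, -0.1083, 0.0852]
tool_rot: [0.001, 0.089, 0.996, -0.0]
contact_force: [5.2, 0.8, -0.6]
gripper_width: -0.0
grasp_force: 2.6
```

>>> {"api": "move_arm", "payload": {"rows": [[0.05,0,0,0,0,0,-1],[0,0,0,0,0,0,-1],[0,0,0,0,0,0,-1]]}}

```text
time: 8.35
tool_pos: [0.4729, -0.1083, 0.0853]
tool_rot: [0.002, 0.089, 0.996, -0.0]
contact_force: [6.6, 0.0, -2.5]
gripper_width: 0.001
grasp_force: 3.2
```

>>> {"api": "move_arm", "payload": {"rows": [[0.1,0,0,0,0,0,-1],[0,0,0,0,0,0,-1],[0,0,0,0,0,0,-1]]}}

```text
time: 8.6
tool_pos: [0.4727, -0.1083, 0.0854]
tool_rot: [0.003, 0.089, 0.996, -0.0]
contact_force: [8.2, -1.0, -3.8]
gripper_width: -0.003
grasp_force: 4.3
```

>>> {"api": "move_arm", "payload": {"rows": [[-0.8,0,0,0,0,0,-1],[0,0,-3,0,0,0,-1],[0,0,-3,0,0,0,-1],[0,0,-3,0,0,0,-1],[0,0,0,0,0,0,-1],[-0.1,3,0,0,0,0,-1],[0,4,0,0,0,0,1],[0,4,0,0,0,0,1],[0,4,0,0,0,0,1],[0,4,0,0,0,0,1],[0,1,0,0,0,0,1],[0,0,0,0,0,0,1],[0,0,0,0,0,0,1]]}}

```text
time: 9.68
tool_pos: [0.5146, 0.0872, 0.1741]
tool_rot: [-0.001, 0.089, 0.996, -0.001]
contact_force: [-1.3, -0.1, -0.8]
gripper_width: 0.976
grasp_force: 0.0
```

Run:
```python
from kn import *
st();knob()
```

```text
t 9.68 loc mm [  0.2186  -4.2708 174.0682] yaw tooly 79.83142005203837 want 79.566228091518 F [-1.3088 -0.1327 -0.7957] w 0.9762318080147646 g 0.0
264  91 120 124 129 130 131 131 131 128 125 148 146 141 137 142 142 148 152 158 155 153 153
266  91 123 130 134 135 135 135 132 125 153 205 178 157 148 141 141 144 147 148 149 148 150
268  92 122 131 134 133 138 135 130 130 154 235 235 231 218 190 172 153 149 146 165 168 179
270  91 125 130 132 134 136 137 135 135 144 233 240 239 239 240 236 229 204 170 187 198 221
272  90 122 129 132 138 138 144 142 139 150 233 239 239 240 238 233 210 176 164 133 143 191
274  94 120 129 134 135 142 146 144 141 162 233 228 232 233 208 171 149 132 118 151 169 171
276 122 122 130 137 136 133  98  89 119 171 211 125 149 168 150 135 125 134 162 166 128 153
278 130 123 131 136 130  86  38  38  67 116 129 135 144 134 127 135 148 141 134 114 116 200
280 130 120 128 135 131  60  35  30  47 114 145 136 126 136 146 130 134 181 148 103 122 224
282 157 123 128 123 102  44  24  23  52 115 127 138 147 125 113 109 109 162 180 118 119 222
284 142 123 125  71 106 106  48  45  97 143 142 127 112 109 110 110  98  99 115  99 130 228
286 133 124 105 138 141 107  90 101 131 127 111 110 118 115 111 106  98  88  97 109 143 216
288 138 117  75 120 117 105  99 100 107 109 126 159 189 147 108  97  77  77 112 157 156 204
```

>>> {"api": "move_arm", "payload": {"rows": [[-0.4,-0.3,0,0,0,0,1],[0,0,2,0,0,0,1],[0,0,2,0,0,0,1],[0,0,1,0,0,0,1],[0,0,1,0,0,0,1],[0,0,0,0,0,0,1],[0,0,0,0,0,0,1]]}}

```text
time: 10.32
tool_pos: [0.5185, 0.0831, 0.1148]
tool_rot: [-0.0, 0.09, 0.996, -0.0]
contact_force: [-0.2, 1.0, -0.2]
gripper_width: 0.999
grasp_force: 0.0
```

Run:
```python
from h import *
st()
a=cv2.resize(cam("top")["img"][200:300,265:385],None,fx=4,fy=4,interpolation=cv2.INTER_CUBIC)
b=cv2.resize(cam("scene")["img"][185:285,275:355],None,fx=4,fy=4,interpolation=cv2.INTER_CUBIC)
cv2.imwrite("pics/p5.png",np.hstack([a,b]))
T=manip.state()["tool_pos"]
for n in("top","scene"): print(n,[proj(n,T+np.r_[u*k,z]) for k in(-.0425,.0425) for z in(.03,)])
```

```text
t 10.32 loc mm [  3.4929   0.3593 114.7513] yaw tooly 79.7031713447711 want 79.566228091518 F [-0.2431  0.9564 -0.2212] w 0.9986780608461722 g 0.0
top [array([281.2221, 223.9912]), array([326.4481, 233.4092])]
scene [array([285.0454, 204.7738]), array([307.2179, 222.043 ])]
```

View pics/p5.png

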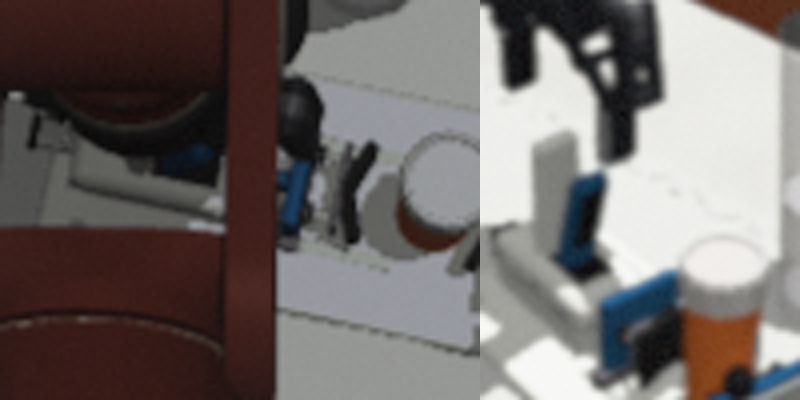

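Open tips sit at about TCP z+24 mm, straddling the grip and trigger (front tip ≈(309,225), back tip ≈(284,207)). I'll descend and squeeze once.

>>> {"api": "move_arm", "payload": {"rows": [[0,0,1,0,0,0,1],[0,0,1,0,0,0,1],[0,0,1,0,0,0,1],[0,0.3,0.9,0,0,0,1],[0,0,0,0,0,0,1],[0,0,0,0,0,0,1]]}}

```text
time: 10.92
tool_pos: [0.5182, 0.0868, 0.0745]
tool_rot: [-0.001, 0.089, 0.996, -0.0]
contact_force: [0.8, -0.1, 0.2]
gripper_width: 1.001
grasp_force: 0.0
```

Run:
```python
from h import *
st()
g=cam("scene")["img"]
cv2.imwrite("pics/b0.png",g)
hsv=cv2.cvtColor(g,cv2.COLOR_BGR2HSV)
b=cv2.inRange(hsv,(95,120,40),(125,255,255))
n,l,s,c=cv2.connectedComponentsWithStats(b)
print([(s[i].tolist(),c[i]) for i in range(1,n) if s[i,4]>25])
```

```text
t 10.92 loc mm [-0.1187 -0.6174 74.5438] yaw tooly 79.77588469843451 want 79.566228091518 F [ 0.7664 -0.0647  0.1766] w 1.0005356535806913 g 0.0
[([295, 230, 8, 22, 85], array([298.5529, 242.0118])), ([306, 253, 18, 24, 189], array([312.9312, 262.9841])), ([342, 273, 21, 10, 52], array([350.75  , 277.9423])), ([331, 283, 7, 10, 29], array([333.7931, 286.4483])), ([337, 288, 23, 17, 114], array([347.6491, 296.7193]))]
```

>>> {"api": "move_arm", "payload": {"rows": [[0,0,0,0,0,0,-1],[0,0,0,0,0,0,-1],[0,0,0,0,0,0,-1],[0,0,0,0,0,0,-1],[0,0,0,0,0,0,-1],[0,0,0,0,0,0,-1],[0,0,0,0,0,0,-1],[0,0,0,0,0,0,-1]]}}

```text
time: 11.63
tool_pos: [0.5208, 0.0899, 0.0779]
tool_rot: [0.002, 0.09, 0.996, 0.003]
contact_force: [1.4, 12.4, 5.3]
gripper_width: 0.299
grasp_force: 62.3
```

```bash
cat > j.py <<'E'
from h import *
def jaw():
    st()
    g=cam("scene")["img"]
    hsv=cv2.cvtColor(g,cv2.COLOR_BGR2HSV)
    b=cv2.inRange(hsv,(95,120,40),(125,255,255))
    n,l,s,c=cv2.connectedComponentsWithStats(b)
    print([(s[i].tolist(),c[i].round(1).tolist()) for i in range(1,n) if s[i,4]>25])
    # top view: profile along clamp x at y=-18 at z=70
    t=cam("top")["img"]
    for y in(-20,-16):
        p=[proj("top",np.r_[O+x*1e-3*u+y*1e-3*v,.07]) for x in range(60,130)]
        q=cv2.remap(t,np.float32([p])[...,0],np.float32([p])[...,1],cv2.INTER_LINEAR)[0].astype(int)
        bl=[x for x,k in zip(range(60,130),q) if k[0]>k[2]+25]; dk=[x for x,k in zip(range(60,130),q) if k.max()<45]
        print("top y",y,"blue",bl[:1],bl[-1:],"dark",dk)
    gp=[x for x in range(0)]
if __name__=="__main__": jaw()
E
python3 j.py
```

```text
t 11.63 loc mm [-3.5541  1.343  77.9145] yaw tooly 79.70870515656006 want 79.566228091518 F [ 1.3761 12.4493  5.3377] w 0.29892948109500583 g 62.33578026294708
[([294, 237, 8, 15, 69], [296.9, 245.3]), ([307, 256, 18, 23, 181], [314.4, 265.2]), ([342, 273, 21, 10, 51], [350.9, 277.9]), ([331, 283, 7, 10, 30], [333.7, 286.6]), ([337, 288, 23, 17, 113], [347.7, 296.7])]
top y -20 blue [75] [83] dark [84, 85, 88, 106, 107, 108, 109, 110, 111, 112]
top y -16 blue [75] [83] dark [86, 87, 103, 104, 105, 106, 107, 108, 109, 110, 111]
```

>>> {"api": "move_arm", "payload": {"rows": [[0,0.35,-0.2,0,0,0,-1],[0,0,0,0,0,0,1],[0,0,0,0,0,0,1],[0,0,0,0,0,0,1],[0,0,0,0,0,0,1],[0,0,0,0,0,0,1],[0,0,0,0,0,0,1]]}}

```text
time: 12.32
tool_pos: [0.5201, 0.0903, 0.0783]
tool_rot: [0.0, 0.089, 0.996, 0.0]
contact_force: [0.2, 0.2, -0.3]
gripper_width: 1.0
grasp_force: 0.0
```

```bash
python3 j.py
```

```text
t 12.32 loc mm [-3.8886  0.5779 78.2906] yaw tooly 79.7477907977568 want 79.566228091518 F [ 0.151   0.1789 -0.2547] w 1.0002793851515497 g 0.0
[([295, 230, 8, 22, 84], [298.4, 242.2]), ([307, 256, 18, 23, 182], [314.2, 264.8]), ([342, 273, 21, 10, 54], [350.9, 277.9]), ([331, 283, 7, 10, 31], [333.7, 286.5]), ([337, 288, 23, 17, 116], [347.8, 296.5])]
top y -20 blue [74] [82] dark [83, 84, 85, 86, 105, 106, 107, 108, 109, 110, 111]
top y -16 blue [74] [82] dark [86, 87, 103, 104, 105, 106, 107, 108, 109, 110]
```

>>> {"api": "move_arm", "payload": {"rows": [[0,0,0,0,0,0,-1],[0,0,0,0,0,0,-1],[0,0,0,0,0,0,-1],[0,0,0,0,0,0,-1],[0,0,0,0,0,0,-1],[0,0,0,0,0,0,-1],[0,0,0,0,0,0,-1],[0,0,0,0,0,0,-1]]}}

```text
time: 13.08
tool_pos: [0.5206, 0.0897, 0.0792]
tool_rot: [0.001, 0.09, 0.996, -0.0]
contact_force: [-0.6, -1.3, 4.6]
gripper_width: 0.301
grasp_force: 63.4
```

```bash
python3 j.py
```

```text
t 13.08 loc mm [-3.3907  1.2177 79.2366] yaw tooly 79.71383868006929 want 79.566228091518 F [-0.6451 -1.2727  4.6172] w 0.3011958133724306 g 63.439786434173584
[([294, 236, 8, 16, 72], [296.7, 245.0]), ([309, 258, 16, 22, 167], [315.8, 266.7]), ([342, 273, 21, 10, 51], [351.0, 277.9]), ([331, 283, 7, 10, 28], [333.7, 286.5]), ([337, 288, 23, 17, 114], [347.9, 296.6])]
top y -20 blue [81] [89] dark [90, 91, 92, 93, 94, 111, 112, 113, 114, 115, 116, 117, 118]
top y -16 blue [81] [88] dark [92, 93, 109, 110, 111, 112, 113, 114, 115, 116, 117]
```

>>> {"api": "move_arm", "payload": {"rows": [[0,0,0,0,0,0,1],[0,0,0,0,0,0,1],[0,0,0,0,0,0,1],[0,0,0,0,0,0,1],[0,0,0,0,0,0,1],[0,0,0,0,0,0,1],[0,0,0,0,0,0,1],[0,0,0,0,0,0,-1],[0,0,0,0,0,0,-1],[0,0,0,0,0,0,-1],[0,0,0,0,0,0,-1],[0,0,0,0,0,0,-1],[0,0,0,0,0,0,-1],[0,0,0,0,0,0,-1],[0,0,0,0,0,0,-1]]}}

```text
time: 14.43
tool_pos: [0.5206, 0.0897, 0.0792]
tool_rot: [0.001, 0.09, 0.996, -0.0]
contact_force: [-0.8, -1.0, 5.4]
gripper_width: 0.3
grasp_force: 63.5
```

```bash
python3 j.py
```

```text
t 14.43 loc mm [-3.391   1.2083 79.2171] yaw tooly 79.71580682740088 want 79.566228091518 F [-0.791  -0.9976  5.4194] w 0.2995286283208209 g 63.473371267318726
[([294, 237, 8, 15, 69], [296.9, 245.4]), ([311, 260, 14, 22, 158], [316.8, 268.6]), ([342, 273, 21, 10, 51], [350.9, 277.9]), ([331, 283, 7, 10, 29], [333.6, 286.7]), ([337, 288, 23, 17, 117], [347.7, 296.7])]
top y -20 blue [87] [95] dark [96, 97, 98, 99, 100, 117, 118, 119, 120, 121, 122, 123, 124]
top y -16 blue [87] [95] dark [98, 99, 116, 117, 118, 119, 120, 121, 122, 123, 124, 125]
```

>>> {"api": "move_arm", "payload": {"rows": [[0,0,0,0,0,0,1],[0,0,0,0,0,0,1],[0,0,0,0,0,0,1],[0,0,0,0,0,0,1],[0,0,0,0,0,0,1],[0,0,0,0,0,0,1],[0,0,0,0,0,0,1],[0,0,0,0,0,0,-1],[0,0,0,0,0,0,-1],[0,0,0,0,0,0,-1],[0,0,0,0,0,0,-1],[0,0,0,0,0,0,-1],[0,0,0,0,0,0,-1],[0,0,0,0,0,0,-1],[0,0,0,0,0,0,-1]]}}

```text
time: 15.78
tool_pos: [0.5206, 0.0897, 0.0793]
tool_rot: [0.001, 0.09, 0.996, -0.0]
contact_force: [-1.3, -1.1, 4.5]
gripper_width: 0.298
grasp_force: 63.4
```

```bash
python3 j.py
```

```text
t 15.78 loc mm [-3.3908  1.242  79.29  ] yaw tooly 79.71113770463795 want 79.566228091518 F [-1.2818 -1.1353  4.4869] w 0.29815697968991633 g 63.436371088027954
[([294, 236, 8, 15, 73], [296.8, 244.9]), ([313, 261, 13, 22, 150], [318.1, 270.2]), ([342, 273, 21, 10, 53], [350.7, 277.9]), ([331, 283, 7, 10, 30], [333.7, 286.6]), ([337, 288, 24, 17, 114], [347.9, 296.6])]
top y -20 blue [93] [101] dark [102, 103, 104, 105, 106, 123, 124, 125, 126, 127, 128, 129]
top y -16 blue [93] [100] dark [103, 104, 105, 120, 121, 122, 123, 124, 125, 126, 127, 128, 129]
```

>>> {"api": "move_arm", "payload": {"rows": [[0,0,0,0,0,0,1],[0,0,0,0,0,0,1],[0,0,0,0,0,0,1],[0,0,0,0,0,0,1],[0,0,0,0,0,0,1],[0,0,0,0,0,0,1],[0,0,0,0,0,0,1],[0,0,0,0,0,0,-1],[0,0,0,0,0,0,-1],[0,0,0,0,0,0,-1],[0,0,0,0,0,0,-1],[0,0,0,0,0,0,-1],[0,0,0,0,0,0,-1],[0,0,0,0,0,0,-1],[0,0,0,0,0,0,-1]]}}

```text
time: 17.13
tool_pos: [0.5208, 0.0897, 0.0795]
tool_rot: [0.001, 0.09, 0.996, -0.0]
contact_force: [-0.7, -1.1, 6.9]
gripper_width: 0.299
grasp_force: 62.2
```

```bash
sed -i 's/range(60,130)/range(60,150)/g' j.py; python3 j.py
python3 - <<'E'
from h import *
a=cv2.resize(cam("top")["img"][215:300,320:425],None,fx=4.5,fy=4.5,interpolation=cv2.INTER_CUBIC)
b=cv2.resize(cam("scene")["img"][225:310,295:370],None,fx=4.5,fy=4.5,interpolation=cv2.INTER_CUBIC)
cv2.imwrite("pics/p6.png",np.hstack([a,b])[:, :800])
E
```

```text
t 17.13 loc mm [-3.3728  1.3664 79.5347] yaw tooly 79.71890187405715 want 79.566228091518 F [-0.7167 -1.0941  6.8919] w 0.2993641376781659 g 62.16462850570679
[([294, 236, 8, 15, 70], [296.8, 245.1]), ([315, 263, 12, 22, 119], [319.0, 271.7]), ([343, 273, 20, 10, 49], [351.5, 277.9]), ([332, 284, 7, 9, 29], [334.2, 286.7]), ([337, 289, 23, 17, 114], [348.2, 296.8])]
top y -20 blue [99] [106] dark [107, 108, 109, 110, 111, 123, 124, 125, 126, 127, 128, 129, 130, 131, 132, 133]
top y -16 blue [99] [106] dark [122, 123, 124, 125, 126, 127, 128, 129, 130, 131]
```

View pics/p6.png

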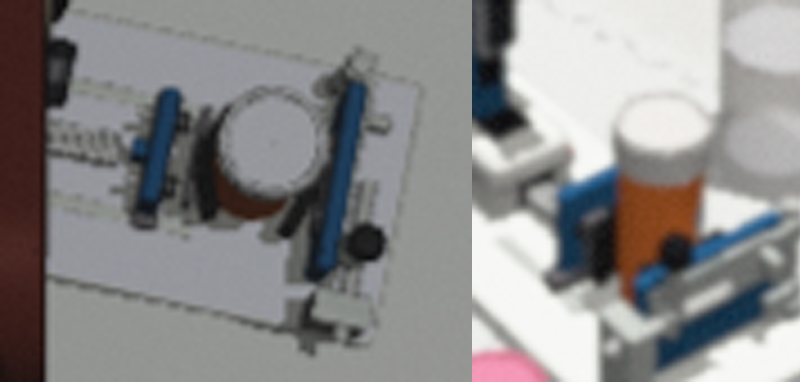

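Bolt home (knob at (366,242), top inset), gate shut, vial upright between cushion and gate. Next I'll quantify the compression against the initial image.

```bash
cat > g.py <<'E'
from h import *
def prof(t,ys,x0,x1,z=.068):
    xs=np.arange(x0,x1,1.0);P=[]
    for y in ys:
        p=np.float32([[proj("top",np.r_[O+x*1e-3*u+y*1e-3*v,z]) for x in xs]])
        P.append(cv2.remap(t,p[...,0],p[...,1],cv2.INTER_CUBIC)[0].astype(float))
    return xs,np.mean(P,0)
if __name__=="__main__":
  for nm,t in(("init",cv2.imread("pics/top0.png")),("now",cam("top")["img"])):
   for ys in((-23,-21,-19),(-17,-15,-13)):
    xs,p=prof(t,ys,55,155);d=np.clip(p[:,0]-p[:,2],0,None);d[d<15]=0;c=(d*xs)[:60].sum()/d[:60].sum()
    print(nm,ys,"blue c",c); i0=int(c-55)
    print("  from +4:",[int(k) for k in p[i0+4:i0+40].max(1)])
E
python3 g.py; cp pics/top0.png pics/_.png
```

```text
init (-23, -21, -19) blue c 70.26275264677575
  from +4: [49, 36, 28, 31, 38, 41, 48, 60, 70, 76, 80, 82, 83, 82, 76, 66, 56, 49, 46, 51, 61, 64, 57, 45, 32, 24, 22, 20, 20, 21, 25, 41, 62, 78, 83, 84]
init (-17, -15, -13) blue c 70.48660714285714
  from +4: [51, 40, 35, 37, 38, 43, 56, 77, 95, 102, 98, 90, 88, 86, 80, 70, 61, 56, 54, 50, 41, 31, 24, 21, 21, 22, 19, 23, 35, 51, 63, 72, 78, 80, 80, 80]
now (-23, -21, -19) blue c 102.14409448818898
  from +4: [56, 42, 38, 46, 51, 55, 64, 81, 95, 88, 72, 59, 53, 56, 65, 69, 63, 51, 37, 27, 23, 22, 24, 23, 23, 28, 38, 49, 56, 60, 60, 57, 54, 53, 53, 53]
now (-17, -15, -13) blue c 102.53419726421885
  from +4: [67, 52, 49, 51, 49, 47, 58, 76, 84, 80, 71, 62, 62, 64, 57, 45, 31, 22, 21, 23, 22, 22, 21, 24, 32, 41, 47, 49, 50, 50, 51, 50, 50, 50, 51, 52]
```

The cushion is compressed by about 5 of its 15 mm (≈7.5 N). Another tooth would take it to about 11 mm, too near bottoming out. The trigger is held fully squeezed, so I'm handing in.

```bash
python3 -c "
from h import *
st(); print(manip.job_done())"
```

```text
t 17.38 loc mm [-3.3733  1.3402 79.494 ] yaw tooly 79.7225972359243 want 79.566228091518 F [-1.7092 -1.3827  6.0361] w 0.29988853824286094 g 62.148903608322144
the job is handed in; nothing more can be done
None
```

The job is handed in, with no verdict returned: the gate bolt is fully home, five squeezes have the cushion pressing the upright vial at about 5 of its 15 mm (roughly 7.5 N, estimated from the camera images), and the trigger is still held squeezed.

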